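# Swap two clay ornaments between the spray stand and the drying stand

### The job

The bird is sprayed and the fish is next. First take the wing nut off the spray stand and put it in the round dish, then take off the washer and lay it flat in the square tray; only then swap the two ornaments, setting one down on the empty felt pad on the way, so that the fish ends up down flat on the spray stand's stud and the bird down flat on the drying stand's stud. Leave the paint jar where it stands.

Things in the scene. Friction and masses are not known exactly. Their poses are not given: they have to be found in the camera images.
- bird: Clay bird, wings spread along y (180 mm span), beak to +x, tail to -x (130 mm long). In its middle a square hub 40 x 40 mm (sides along x, y), 28 mm high, with a 22 mm through hole; the rest is 12 mm high (head 18), so grip the hub's top on any two sides. Origin: centre of underside, on the hole's axis; z up. About 220 g. Starts on the spray stand's stud under washer and nut, any yaw.
- fish: Clay fish, same colour, round head to +x, forked tail to -x (130 mm long, 60 wide). In its middle a square hub 40 x 40 mm (sides along x, y), 28 mm high, with a 22 mm through hole; the rest is 12 mm high. Grip the hub's top on any two sides. Origin: centre of underside, on the hole's axis; z up. About 200 g. Starts on the drying stand's stud, nothing over it, any yaw.
- washer: Black round rubber washer, 52 mm outer diameter, 16 mm hole, 10 mm thick. Origin: centre of its underside; z up. 30 g. At the start it lies on the bird's hub, round the spray stand's stud, under the wing nut; it overhangs the hub by 6 mm all round.
- wing_nut: Brass wing nut: square hub 22 x 22 mm (sides along x, y), 20 mm high, 12 mm through hole; two 6 mm thick wings out along +x and -x (52 mm over both, tops 22 mm up). Grip the hub along y. Origin: centre of underside; z up. 50 g. Already unscrewed: it slides straight up off the stud without turning. Starts on the washer, any yaw.
- spray_stand: Fixed round aluminium plate on a black foot, 110 mm in diameter, flat top 30 mm above the bench, with an upright steel stud in its middle, 10 mm in diameter, tip 62 mm above the top (92 mm above the bench). It does not turn. Origin: centre of the underside, at bench height, on the stud's axis. It, the drying stand and the pad share three places in any order.
- drying_stand: Fixed square plywood block, 110 x 110 mm, 30 mm high, with an upright steel stud in its middle, 10 mm in diameter, its tip 44 mm above the block's top (74 mm above the bench). Origin: centre of the underside, at bench height, on the stud's axis.
- felt_pad: Fixed square grey felt pad, 150 x 150 mm, 4 mm thick, flat on the bench and empty: the free spot. Origin: centre of the underside.
- round_dish: Fixed round shallow steel dish, 112 mm across at the rim, 16 mm high, wall 4 mm, inner floor 4 mm above the bench and about 92 mm across. Origin: centre of the underside, at bench height.
- square_tray: Fixed square grey plastic tray, 120 x 120 mm, 15 mm high, walls 4 mm (along its x and y), inner floor 4 mm above the bench. Origin: centre of the underside, at bench height.
- paint_jar: Bystander: small loose glass jar with a black lid, 48 mm in diameter, 55 mm high, standing between dish and tray. Origin: centre of the underside.
Things that resemble listed ones, but are neither listed nor needed, are in the scene too. What is shaped like the square_tray but green or pink is not meant.

How it is judged:
On the way, in this order (a step that is already met when the one before it is completed fails the run):
1. the wing nut lies in the round dish, let go, while the washer is still on the spray stand (horizontal distance between wing_nut and round_dish below 0.042 m and z of wing_nut in the frame of round_dish below 0.02 m and contact force between the fingers and wing_nut below 0.1 N and horizontal distance between washer and spray_stand below 0.03 m), for 0.2 s.
2. the washer lies flat in the square tray, let go, while the bird is still on the spray stand (horizontal distance between washer and square_tray below 0.045 m and z of washer in the frame of square_tray below 0.018 m and (angle between washer's own z axis and vertical below 0.15 rad or angle between washer's own z axis and vertical above 2.99 rad) and contact force between the fingers and washer below 0.1 N and horizontal distance between bird and spray_stand below 0.03 m), for 0.2 s.
3. one of the two ornaments rests on the felt pad, let go (((horizontal distance between bird and felt_pad below 0.055 m and z of bird in the frame of felt_pad below 0.012 m and angle between bird's own z axis and vertical below 0.12 rad and contact force between the fingers and bird below 0.1 N and linear speed of bird below 0.02 m/s) or (horizontal distance between fish and felt_pad below 0.055 m and z of fish in the frame of felt_pad below 0.012 m and angle between fish's own z axis and vertical below 0.12 rad and contact force between the fingers and fish below 0.1 N and linear speed of fish below 0.02 m/s))), for 0.2 s.
At the end, for the whole second after the job is handed in: Fish on the spray stand, bird on the drying stand: centre within 12 mm of the stud, underside within 6 mm of the stand top, level to 0.12 rad; wing nut in the dish (42 mm of centre), washer flat in the tray (45 mm); all at rest; paint jar within 30 mm of its start (horizontal distance between wing_nut and round_dish below 0.042 m and z of wing_nut in the frame of round_dish below 0.02 m and horizontal distance between washer and square_tray below 0.045 m and z of washer in the frame of square_tray below 0.018 m and (angle between washer's own z axis and vertical below 0.15 rad or angle between washer's own z axis and vertical above 2.99 rad) and horizontal distance between fish and spray_stand below 0.012 m and z of fish in the frame of spray_stand between 0.024 and 0.036 m and angle between each of fish, bird's own z axis and vertical below 0.12 rad and horizontal distance between bird and drying_stand below 0.012 m and z of bird in the frame of drying_stand between 0.024 and 0.036 m and linear speed of each of bird, fish, washer, wing_nut below 0.02 m/s and distance of paint_jar from where it was at the start of the episode below 0.03 m); the robot touches nothing.
It fails at once if the paint jar is knocked over or moved more than 30 mm (distance of paint_jar from where it was at the start of the episode above 0.03 m or angle between paint_jar's own z axis and vertical above 0.35 rad).
It also fails if it takes over 118 s, if anything falls off the work surface, if the arm or the gripper's body presses on something with over 40 N, if the wrist force passes 120 N, or if a joint passes its speed limit or range.

### The arm

A 6-joint arm with a two-finger parallel gripper is mounted at the origin on the work surface. World frame = base frame: x ahead of the robot, y to its left, z up, the work surface at z = 0. Lengths are in m, angles in rad, forces in N, time in s.
With the tool pointing down it reaches from about 0.375 to 0.975 m from the base axis. Payload 3.8 kg.
Tool frame: the origin (TCP) lies midway between the tips of the shut fingers; the grasp point (between the pads) lies behind it (r.pinch_z is the z of the grasp point in the tool frame, in m); z points along the fingers, y is the line along which they close (so a half turn about z gives the same grasp; the last joint's range is limited). The gripper opens to 85 mm and grips with 20 to 120 N. Pads are 22 mm wide; open, the fingers measure 114 mm over their backs; the gripper's body (76 mm by 85 mm) begins 54 mm behind the grasp point. The pads swing forward as they close: fully open they stand 13 mm farther back than shut.
Start: joints at [1.149, 0.264, 1.604, -0, 1.274, -0.037], TCP at [0.253, 0.626, 0.231] pointing down, gripper open.
Joint ranges: [-2.63, 2.63], [-0.94, 2.18], [0.31, 2.57], [-1.31, 4.45], [0, 2.66], [-2.55, 2.55]. Speed limits (rad/s): [2.57, 2.57, 3.14, 3.14, 3.14, 3.14].

### API

Orientations are given as a 3x3 rotation matrix whose columns are the frame's x, y, z axes.
In Python, from bench import r gives the robot as it stands.
- The arm moves only by the shell command python3 -m crank 'ROWS'. ROWS is text: rows parted by semicolons, each of 5 numbers parted by spaces: the finger opening in cm, from 0 to 8.54, then the shift along the tool's x, y, z in cm, then the turn about the tool's z in degrees. A call has 1 to 10 rows; each row shifts and turns the commanded pose from where the row before left it, along the tool's axes as they then stand; what a row does not reach is not made up. A row lasts 1/12 s, in which the tool goes at most 41.7 mm and 7.16 degrees, less where a joint would pass 70% of its speed; a pose out of reach is approached as far as the arm can. A call is refused whole if a number of a shift passes 4.17 or a number of a turn 7.16, either way. A call with a gripper value outside its range is refused whole. The fingers move at their own pace and stop on an object; the grip force is fixed at half the most. Time passes only in rows, so rows that do not move let the fingers close. It gives the time, the measured TCP pose, the force, the opening and the grip force at its end, in the units of the state.
- r.get_state(): the state, without advancing time (a new reading comes with each control period).
- r.get_image(name): name is "side" or "top" or "wrist"; returns the picture (384x512x3 uint8, red, green, blue); there is no depth.
- r.camera_params(name): a dict with "mtx" (3x3 intrinsics, pixels), "origin" and "orientation" of the camera in the world. Camera axes: x right, y down, z forward; pixel columns grow to the right and rows downward; lengths in m; the calibration is good to about 2 mm. A picture is of the moment at which its call begins: read the wrist's pose just before it. camera_params takes no time and is no camera call; for the wrist camera it gives the pose at the moment of the call.
- r.job_done(): hands the job in; it is judged then, once.
The state is a dict: "time": time; "joint_pos": joint angles; "dq": joint speeds; "effort": joint torques, N m; "ee_pos": TCP position; "orientation": TCP orientation; "force": force on the tool from outside, world axes, zero at the start; "wrist_torque": the same for the moment, N m; "width": finger opening in m; "grip_force": force on a finger pad.
Only numpy, scipy, OpenCV 4.12 (cv2) and the standard library are available. Lean on these libraries where they do the work, as an engineer would, in place of code of your own. Each camera call takes 0.05 s, during which the arm holds its last target. There are 200 camera calls.

## Working session

There is one attempt and no reset: what is moved stays moved. The work goes in short steps, Python scripts to look and compute and a shell command to move; the robot and the scene stay as the last step left them, time stands still between calls to the robot, and variables do not carry over. Pictures are saved under pics/ and viewed, at most 14 in all, crops included, and the job is handed in when it is done.

```bash
ls; mkdir -p pics
python3 - <<'E'
from bench import r
import cv2
s=r.get_state();print(s['time'],s['ee_pos'],s['orientation'],s['width'],r.pinch_z)
for n in ['top','side']:
    im=r.get_image(n);cv2.imwrite(f'pics/{n}0.png',im[:,:,::-1])
    p=r.camera_params(n);print(n,p['mtx'],p['origin'],p['orientation'])
E
```

```text
pics
0.0 [0.25307761 0.62498242 0.2299576 ] [[-9.26887445e-01  3.75338307e-01 -9.05331838e-04]
 [ 3.75339390e-01  9.26885226e-01 -2.02955502e-03]
 [ 7.73689626e-05 -2.22097577e-03 -9.99997531e-01]] 0.08516584497191791 -0.0187
top [[474.90985901   0.         253.51093482]
 [  0.         474.90985901 188.11137701]
 [  0.           0.           1.        ]] [0.44961563 0.0102154  1.13333256] [[ 0.00633478 -0.99212451  0.12509524]
 [-0.99997733 -0.00657028 -0.00147009]
 [ 0.00228042 -0.12508309 -0.99214365]]
side [[443.6196296    0.         255.55739233]
 [  0.         443.6196296  186.68981211]
 [  0.           0.           1.        ]] [ 0.53006605 -0.79304044  0.74801229] [[ 0.99858059 -0.02404075  0.04752737]
 [-0.05154713 -0.66080975  0.74878126]
 [ 0.01340529 -0.75016833 -0.66111102]]
```

View pics/top0.png

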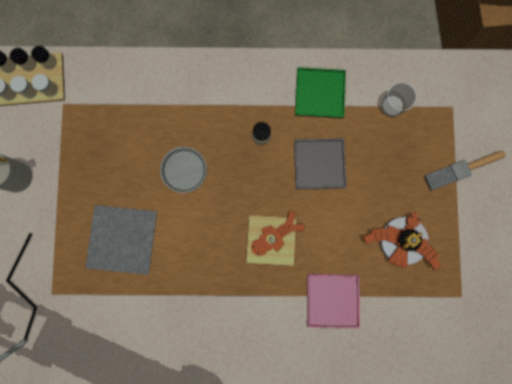

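View pics/side0.png

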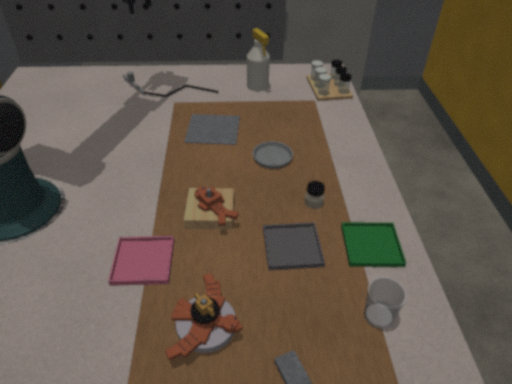

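```bash
cat > h.py <<'E'
import numpy as np, cv2
from bench import r
def ray(n,u,v,z,p=None):
    p=p or r.camera_params(n)
    d=np.array(p['orientation'])@np.linalg.inv(p['mtx'])@[u,v,1]
    o=np.array(p['origin']); return (o+d*(z-o[2])/d[2])
def proj(n,X,p=None):
    p=p or r.camera_params(n)
    c=np.array(p['mtx'])@np.array(p['orientation']).T@(np.array(X)-p['origin']);return c[:2]/c[2]
def crop(im,x,y,w,h,k): return cv2.resize(im[y:y+h,x:x+w],None,fx=k,fy=k,interpolation=cv2.INTER_CUBIC)
E
python3 - <<'E'
from h import *
t=cv2.imread('pics/top0.png');s=cv2.imread('pics/side0.png')
a=np.hstack([crop(t,360,205,80,60,5),crop(t,240,210,80,60,5)])
b=np.hstack([crop(s,165,270,80,60,5),crop(t,250,60,160,120,2.5)])
cv2.imwrite('pics/c1.png',np.vstack([a,b]))
for nm,u,v,z in [('fishstud',271,239,.074),('nut',411,240,.095),('spray',405,240,.03),('dish',184,170,.016),('tray',320,164,.015),('pad',122,239,.004),('jar',262,131,.055)]:
    print(nm,ray('top',u,v,z).round(4))
E
```

```text
fishstud [ 0.4697 -0.0309  0.074 ]
nut [ 0.469  -0.3346  0.095 ]
spray [ 0.4702 -0.3423  0.03  ]
dish [0.6329 0.1744 0.016 ]
tray [ 0.6497 -0.1499  0.015 ]
pad [0.4687 0.3186 0.004 ]
jar [ 0.7195 -0.0103  0.055 ]
```

View pics/c1.png

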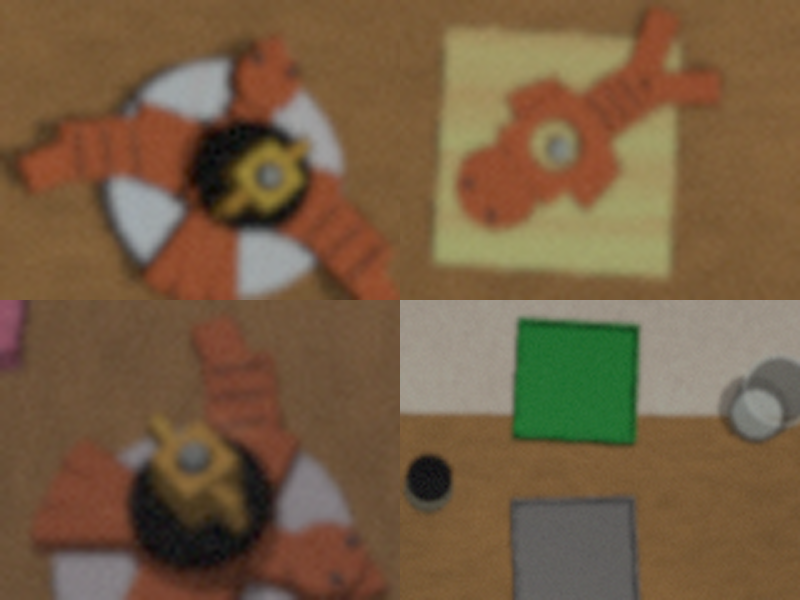

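```bash
cat >> h.py <<'E'
def tri(ua,ub):
    A=[];b=[]
    for n,u in (('top',ua),('side',ub)):
        p=r.camera_params(n);R=np.array(p['orientation']);d=R@np.linalg.inv(p['mtx'])@[*u,1];d/=np.linalg.norm(d)
        P=np.eye(3)-np.outer(d,d);A.append(P);b.append(P@p['origin'])
    return np.linalg.lstsq(np.vstack(A),np.hstack(b),rcond=None)[0]
def plan(x,y,z,yaw=None):
    "shift (cm, tool axes now) to the TCP target and turn (deg, mod 180) for closing line at yaw"
    s=r.get_state();R=np.array(s['orientation'])
    d=R.T@(np.array([x,y,z])-s['ee_pos'])*100
    cur=np.degrees(np.arctan2(R[1,1],R[0,1]))
    print('shift',d.round(2),'norm',np.linalg.norm(d).round(2),'yaw',cur.round(1),'turn',None if yaw is None else round((cur-yaw+90)%180-90,1))
E
python3 - <<'E'
from h import *
print(tri((413.8,240.2),(203.6,301)), ray('top',413.8,240.2,.092))
print(tri((240+558/5-80,210+150/5),(210,193)))
# plate centres by colour from top: drying block corners top z .03
c=[(240+(445-400)/5,210+27/5),(240+(683-400)/5,210+35/5),(240+(668-400)/5,210+275/5),(240+(432-400)/5,210+263/5)]
print([ray('top',*q,.03).round(3) for q in c], np.mean([ray('top',*q,.03) for q in c],0))
print(ray('top',240+(558-400)/5,210+150/5,.074))
plan(.45,.3,.23);plan(.468,-.34,.23,35)
p=r.camera_params('wrist');s=r.get_state();print(np.array(s['orientation']).T@(np.array(p['origin'])-s['ee_pos']),np.array(s['orientation']).T@p['orientation'],p['mtx'][0])
E
```

```text
[ 0.47027687 -0.34276569  0.08844229] [ 0.46869567 -0.34173043  0.092     ]
[ 0.4705963  -0.03250869  0.06025417]
[array([0.525, 0.019, 0.03 ]), array([ 0.522, -0.092,  0.03 ]), array([ 0.411, -0.085,  0.03 ]), array([0.416, 0.024, 0.03 ])] [ 0.46853506 -0.03351965  0.03      ]
[ 0.4674555  -0.03220807  0.074     ]
shift [-30.45 -22.73   0.05] norm 38.0 yaw 68.0 turn None
shift [-56.14 -81.38   0.17] norm 98.87 yaw 68.0 turn 33.0
[ 0.0798895   0.00041373 -0.14148138] [[ 5.90464229e-04 -9.49500661e-01 -3.13764475e-01]
 [ 9.99999670e-01  7.35946674e-04 -3.45220153e-04]
 [ 5.58700685e-04 -3.13764167e-01  9.49500782e-01]] [323.32574866   0.         258.48065783]
```

```bash
python3 -m crank '8.5 -3.05 -2.27 0 0;8.5 -3.05 -2.27 0 0;8.5 -3.05 -2.27 0 0;8.5 -3.05 -2.27 0 0;8.5 -3.05 -2.27 0 0;8.5 -3.05 -2.27 0 0;8.5 -3.05 -2.27 0 0;8.5 -3.05 -2.27 0 0;8.5 -3.05 -2.27 0 0;8.5 -3.05 -2.27 0 0'
python3 -m crank '8.5 -1.5 -3.45 0 0;8.5 -1.5 -3.45 0 0;8.5 -1.5 -3.45 0 0;8.5 -1.5 -3.45 0 0;8.5 -1.5 -3.45 0 0;8.5 -1.5 -3.45 0 0;8.5 -1.5 -3.45 0 0;8.5 -1.5 -3.45 0 0;8.5 -1.5 -3.45 0 0;8.5 -1.5 -3.45 0 0'
python3 -m crank '8.5 -1.5 -3.45 0 0;8.5 -1.5 -3.45 0 0;8.5 -1.5 -3.45 0 0;8.5 -1.5 -3.45 0 0;8.5 -1.5 -3.45 0 0;8.5 -1.5 -3.45 0 0;8.5 -1.5 -3.45 0 0;8.5 0 0 0 0'
python3 -m crank '8.5 0 0 0 6.6;8.5 0 0 0 6.6;8.5 0 0 0 6.6;8.5 0 0 0 6.6;8.5 0 0 0 6.6;8.5 0 0 0 0;8.5 0 0 0 0'
python3 - <<'E'
from h import *
plan(.469,-.342,.17,35)
im=r.get_image('wrist');cv2.imwrite('pics/w1.png',im[:,:,::-1])
p=r.camera_params('wrist');print(r.get_state()['ee_pos'],proj('wrist',[.469,-.342,.092],p))
np.savez('w1.npz',**{k:np.array(v) for k,v in p.items()})
E
```

```text
time: 0.93
ee_pos: [0.4511, 0.2989, 0.2309]
orientation: [[-0.927, 0.375, -0.001], [0.375, 0.927, -0.0], [0.0, -0.0, -1.0]]
force: [0.8, 0.4, 0.1]
width: 0.0852
grip_force: 0.0
time: 1.77
ee_pos: [0.4597, -0.077, 0.231]
orientation: [[-0.927, 0.375, -0.0], [0.375, 0.927, 0.0], [0.0, 0.0, -1.0]]
force: [0.7, 0.3, -0.0]
width: 0.085
grip_force: 0.0
time: 2.43
ee_pos: [0.4665, -0.3446, 0.2307]
orientation: [[-0.925, 0.379, -0.0], [0.379, 0.925, -0.003], [-0.001, -0.003, -1.0]]
force: [0.7, 0.6, 0.6]
width: 0.085
grip_force: 0.0
time: 3.02
ee_pos: [0.4668, -0.3381, 0.2309]
orientation: [[-0.576, 0.818, -0.001], [0.818, 0.576, 0.001], [0.001, -0.0, -1.0]]
force: [0.3, -0.5, 0.8]
width: 0.0848
grip_force: 0.0
shift [-0.45 -0.05  6.09] norm 6.1 yaw 35.1 turn 0.1
[ 0.46691001 -0.33816934  0.23095454] [257.25779593 186.05732594]
```

View pics/w1.png

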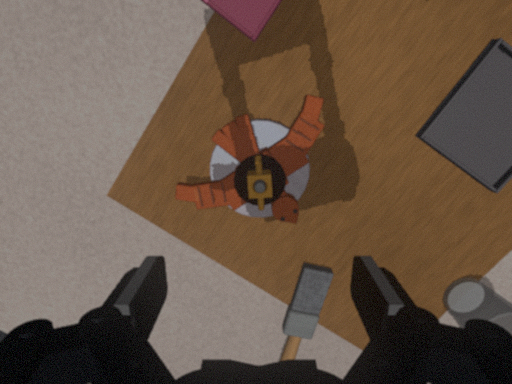

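```bash
python3 -m crank '5 -0.42 0.14 0 0;5 0 0 4 0;5 0 0 4 0;5 0 0 4 0;5 0 0 2.5 0;5 0 0 1.1 0;5 0 0 .6 0;5 0 0 0 0;5 0 0 0 0'
python3 -m crank '1.8 0 0 0 0;1.8 0 0 0 0;1.8 0 0 0 0;1.8 0 0 0 0;1.8 0 0 0 0;1.8 0 0 0 0;1.8 0 0 0 0;1.8 0 0 0 0'
python3 - <<'E'
from h import *
im=r.get_image('side');cv2.imwrite('pics/s1.png',crop(im[:,:,::-1],130,220,160,120,5))
E
```

```text
time: 3.82
ee_pos: [0.4719, -0.3422, 0.071]
orientation: [[-0.573, 0.819, 0.002], [0.819, 0.573, -0.002], [-0.003, 0.001, -1.0]]
force: [0.4, 0.1, -0.1]
width: 0.0503
grip_force: 0.0
time: 4.48
ee_pos: [0.4721, -0.3425, 0.0717]
orientation: [[-0.573, 0.82, 0.003], [0.82, 0.573, -0.003], [-0.004, 0.001, -1.0]]
force: [0.6, 0.9, 6.7]
width: 0.0207
grip_force: 59.2
```

View pics/s1.png

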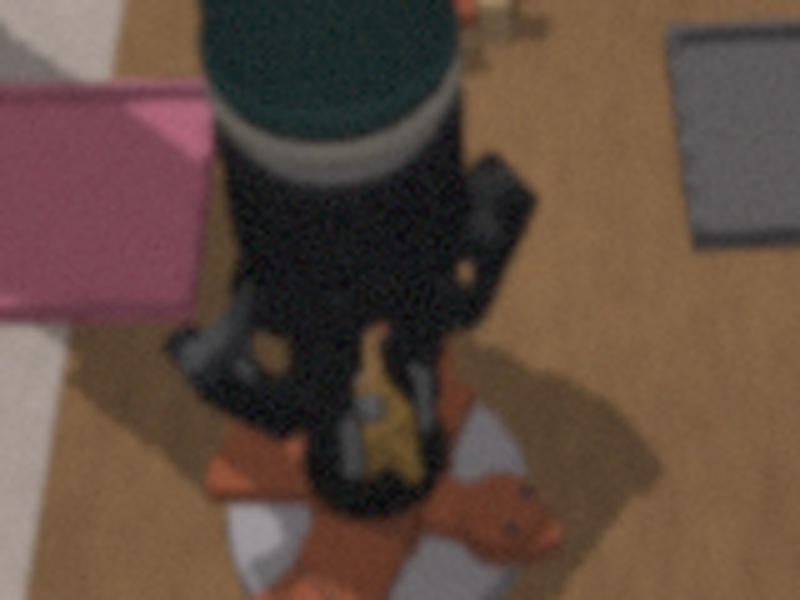

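```bash
python3 -m crank '1.8 0 0 -1 0;1.8 0 0 -3 0;1.8 0 0 -4 0;1.8 0 0 -2 0;1.8 0 0 0 0'
python3 - <<'E'
from h import *
s=r.get_state();print(s['width'],s['grip_force'])
plan(.633,.174,.17);plan(.633,.174,.010)
E
```

```text
time: 4.95
ee_pos: [0.4739, -0.3439, 0.1768]
orientation: [[-0.573, 0.82, 0.009], [0.82, 0.573, -0.007], [-0.011, 0.003, -1.0]]
force: [1.2, -0.3, 1.0]
width: 0.0206
grip_force: 61.4
0.02059694270770908 61.43989518284798
shift [33.34 42.7   0.45] norm 54.18 yaw 35.0 turn None
shift [33.52 42.65 16.45] norm 56.68 yaw 35.0 turn None
```

```bash
python3 -m crank '1.8 2.23 2.85 0 0;1.8 2.23 2.85 0 0;1.8 2.23 2.85 0 0;1.8 2.23 2.85 0 0;1.8 2.23 2.85 0 0;1.8 2.23 2.85 0 0;1.8 2.23 2.85 0 0;1.8 2.23 2.85 0 0;1.8 2.23 2.85 0 0;1.8 2.23 2.85 0 0'
python3 -m crank '1.8 2.23 2.85 0 0;1.8 2.23 2.85 0 0;1.8 2.23 2.85 0 0;1.8 2.23 2.85 0 0;1.8 2.23 2.85 0 0;1.8 0 0 0 0;1.8 0 0 0 0'
python3 - <<'E'
from h import *
s=r.get_state();print(s['width'],s['grip_force'],s['joint_pos'])
plan(.633,.174,.010)
E
```

```text
time: 5.78
ee_pos: [0.5759, 0.0067, 0.1689]
orientation: [[-0.573, 0.82, -0.001], [0.82, 0.573, 0.0], [0.001, -0.001, -1.0]]
force: [0.6, -0.5, -0.4]
width: 0.0206
grip_force: 61.4
time: 6.37
ee_pos: [0.6288, 0.1797, 0.1685]
orientation: [[-0.576, 0.818, -0.001], [0.818, 0.576, -0.0], [0.0, -0.001, -1.0]]
force: [0.5, -1.0, 0.4]
width: 0.0206
grip_force: 61.4
0.020602444654582202 61.415346041321754 [ 2.40302275e-01  2.69447305e-01  1.71550598e+00 -9.07660537e-05
  1.15812361e+00 -3.73081107e-01]
shift [-0.71  0.03 15.85] norm 15.87 yaw 35.1 turn None
```

```bash
python3 -m crank '1.8 -.7 0 4 0;1.8 0 0 4 0;1.8 0 0 4 0;1.8 0 0 2.5 0;1.8 0 0 0.8 0;1.8 0 0 0.5 0;1.8 0 0 0 0;1.8 0 0 0 0'
python3 -m crank '3.6 0 0 0 0;3.6 0 0 0 0;3.6 0 0 0 0;3.6 0 0 0 0;3.6 0 0 -2 0;3.6 0 0 -4 0;3.6 0 0 -4 0;3.6 0 0 -4 0;3.6 0 0 -1 0;3.6 0 0 0 0'
python3 - <<'E'
from h import *
im=r.get_image('wrist')[:,:,::-1];p=r.camera_params('wrist')
print(proj('wrist',[.633,.174,.004],p));cv2.imwrite('pics/w2.png',im)
plan(.4705,-.3408,.17,-23)
E
```

```text
time: 7.03
ee_pos: [0.635, 0.172, 0.0134]
orientation: [[-0.572, 0.82, 0.003], [0.82, 0.572, 0.001], [-0.001, 0.003, -1.0]]
force: [0.4, 0.5, -0.7]
width: 0.0208
grip_force: 61.4
time: 7.87
ee_pos: [0.6372, 0.1731, 0.168]
orientation: [[-0.573, 0.819, 0.011], [0.819, 0.573, 0.003], [-0.004, 0.01, -1.0]]
force: [-0.4, -1.3, -0.6]
width: 0.0357
grip_force: 0.0
[255.8879587  172.44687221]
shift [-32.64 -42.91  -0.71] norm 53.92 yaw 35.0 turn 58.0
```

View pics/w2.png

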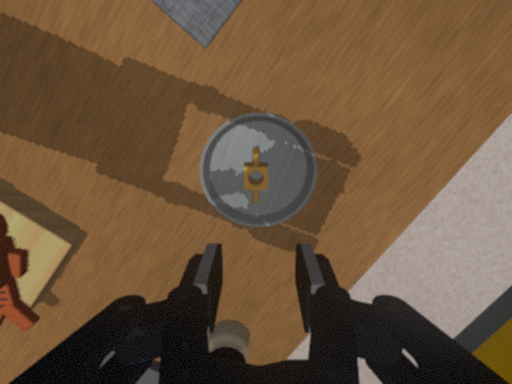

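```bash
python3 -m crank '8.5 -2.18 -2.86 0 0;8.5 -2.18 -2.86 0 0;8.5 -2.18 -2.86 0 0;8.5 -2.18 -2.86 0 0;8.5 -2.18 -2.86 0 0;8.5 -2.18 -2.86 0 0;8.5 -2.18 -2.86 0 0;8.5 -2.18 -2.86 0 0;8.5 -2.18 -2.86 0 0;8.5 -2.18 -2.86 0 0'
python3 -m crank '8.5 -2.18 -2.86 0 0;8.5 -2.18 -2.86 0 0;8.5 -2.18 -2.86 0 0;8.5 -2.18 -2.86 0 0;8.5 -2.18 -2.86 -1 0;8.5 0 0 -1 6.44;8.5 0 0 -1 6.44;8.5 0 0 -1 6.44;8.5 0 0 -1 6.44'
python3 -m crank '8.5 0 0 0 6.44;8.5 0 0 0 6.44;8.5 0 0 0 6.44;8.5 0 0 0 6.44;8.5 0 0 0 6.44;8.5 0 0 0 0;8.5 0 0 0 0'
python3 - <<'E'
from h import *
im=r.get_image('wrist')[:,:,::-1];p=r.camera_params('wrist')
for z in (.092,.068,.03): print(proj('wrist',[.4705,-.3408,z],p))
cv2.imwrite('pics/w3.png',crop(im,140,80,250,180,3))
plan(.4705,-.3408,.17,-23)
E
```

```text
time: 8.75
ee_pos: [0.5212, -0.1712, 0.1584]
orientation: [[-0.573, 0.819, -0.004], [0.819, 0.573, 0.002], [0.004, -0.003, -1.0]]
force: [1.5, -0.1, 0.2]
width: 0.085
grip_force: 0.0
time: 9.5
ee_pos: [0.4674, -0.3411, 0.2084]
orientation: [[-0.153, 0.988, -0.004], [0.988, 0.153, 0.003], [0.004, -0.004, -1.0]]
force: [-0.4, 0.0, -0.3]
width: 0.0849
grip_force: 0.0
time: 10.08
ee_pos: [0.4681, -0.3408, 0.2089]
orientation: [[0.388, 0.922, -0.003], [0.922, -0.388, 0.002], [0.001, -0.004, -1.0]]
force: [0.5, 0.0, -0.6]
width: 0.085
grip_force: 0.0
[260.36374681 188.15905784]
[260.30120771 180.36855667]
[260.2198663 170.2358507]
shift [0.1  0.21 3.93] norm 3.94 yaw -22.8 turn 0.2
```

View pics/w3.png

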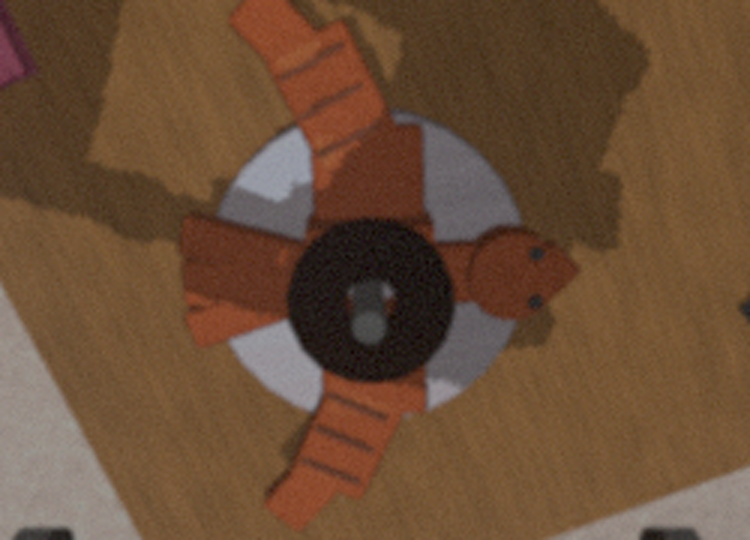

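```bash
python3 -m crank '8.5 .1 .3 3 0;8.5 0 0 4 0;8.5 0 0 4 0;8.5 0 0 3 0;8.5 0 0 1.2 0;8.5 0 0 .6 0;8.5 0 0 0 0;8.5 0 0 0 0'
python3 -m crank '4.5 0 0 0 0;4.5 0 0 0 0;4.5 0 0 0 0;4.5 0 0 0 0;4.5 0 0 0 0;4.5 0 0 0 0;4.5 0 0 0 0'
python3 - <<'E'
from h import *
im=r.get_image('side')[:,:,::-1];cv2.imwrite('pics/s2.png',crop(im,130,220,160,120,5))
E
```

```text
time: 10.8
ee_pos: [0.4734, -0.3428, 0.0548]
orientation: [[0.39, 0.921, 0.002], [0.921, -0.39, -0.002], [-0.001, 0.002, -1.0]]
force: [0.2, -0.8, 1.8]
width: 0.0848
grip_force: 0.0
time: 11.38
ee_pos: [0.4737, -0.3431, 0.0562]
orientation: [[0.391, 0.921, 0.003], [0.921, -0.391, -0.003], [-0.001, 0.004, -1.0]]
force: [-1.5, 1.0, 7.9]
width: 0.0493
grip_force: 60.6
```

View pics/s2.png

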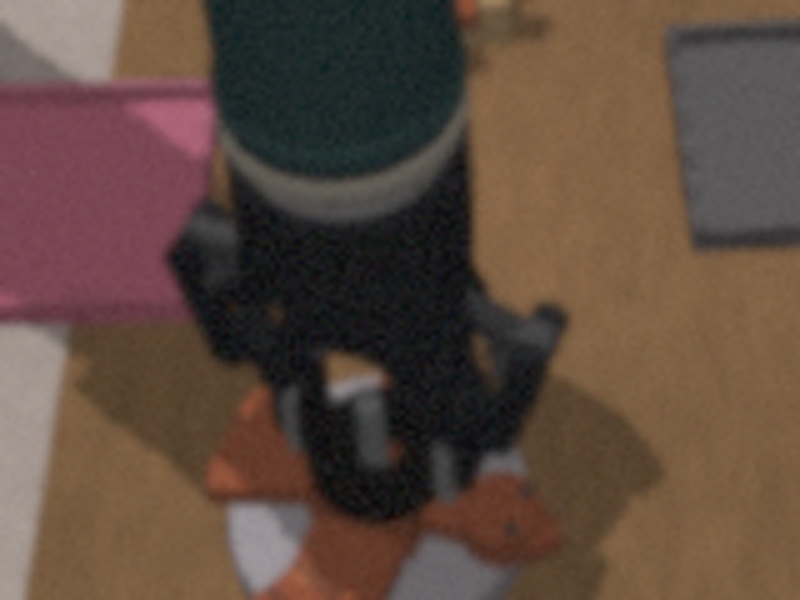

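```bash
python3 -m crank '4.5 0 0 -1 0;4.5 0 0 -2 0;4.5 0 0 -4 0;4.5 0 0 -3 0;4.5 0 0 0 0;4.5 0 0 0 0'
python3 - <<'E'
from h import *
s=r.get_state();print(s['width'],s['grip_force'])
plan(.65,-.15,.16)
im=r.get_image('side')[:,:,::-1];cv2.imwrite('pics/s3.png',crop(im,130,200,160,120,4))
E
```

```text
time: 11.93
ee_pos: [0.4742, -0.3434, 0.1574]
orientation: [[0.391, 0.92, 0.006], [0.92, -0.391, -0.005], [-0.002, 0.007, -1.0]]
force: [0.1, 0.2, -0.9]
width: 0.0489
grip_force: 62.1
0.04894196735840527 62.06754080951214
shift [24.68  8.63 -0.25] norm 26.14 yaw -23.0 turn None
```

View pics/s3.png

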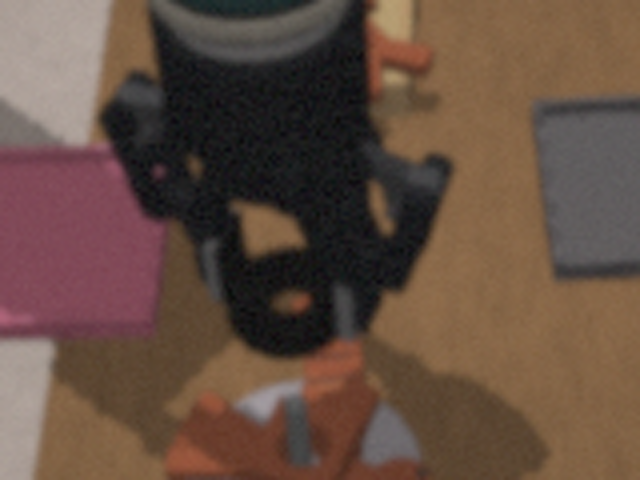

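```bash
python3 -m crank '4.5 3.08 1.08 0 0;4.5 3.08 1.08 0 0;4.5 3.08 1.08 0 0;4.5 3.08 1.08 0 0;4.5 3.08 1.08 0 0;4.5 3.08 1.08 0 0;4.5 3.08 1.08 0 0;4.5 3.08 1.08 0 0;4.5 0 0 0 0;4.5 0 0 0 0'
python3 - <<'E'
from h import *
plan(.65,-.15,.009)
E
```

```text
time: 12.82
ee_pos: [0.6475, -0.1469, 0.1508]
orientation: [[0.388, 0.922, -0.004], [0.922, -0.388, 0.001], [-0.001, -0.004, -1.0]]
force: [0.8, -0.8, -0.2]
width: 0.0494
grip_force: 62.1
shift [-0.18  0.4  14.18] norm 14.19 yaw -22.8 turn None
```

```bash
python3 -m crank '4.5 -.2 .4 3 0;4.5 0 0 3.5 0;4.5 0 0 3.5 0;4.5 0 0 2.5 0;4.5 0 0 .8 0;4.5 0 0 .5 0;4.5 0 0 .4 0;4.5 0 0 0 0;4.5 0 0 0 0'
python3 -m crank '6 0 0 0 0;6 0 0 0 0;6 0 0 0 0;6 0 0 -1 0;6 0 0 -2 0;6 0 0 -4 0;6 0 0 -4 0;6 0 0 -4 0;6 0 0 0 0;6 0 0 0 0'
python3 - <<'E'
from h import *
im=r.get_image('wrist')[:,:,::-1];p=r.camera_params('wrist')
print(proj('wrist',[.65,-.15,.004],p));cv2.imwrite('pics/w4.png',im)
plan(.469,-.0325,.20)
E
```

```text
time: 13.57
ee_pos: [0.6524, -0.153, 0.0132]
orientation: [[0.391, 0.92, 0.003], [0.92, -0.391, -0.001], [0.0, 0.003, -1.0]]
force: [0.2, -0.8, 0.5]
width: 0.0491
grip_force: 62.1
time: 14.4
ee_pos: [0.6541, -0.1531, 0.1673]
orientation: [[0.391, 0.92, 0.009], [0.921, -0.391, -0.003], [0.001, 0.01, -1.0]]
force: [-0.6, 0.1, -0.5]
width: 0.0601
grip_force: 0.0
[254.00154988 174.57683979]
shift [  3.9  -21.53  -3.68] norm 22.19 yaw -23.0 turn None
```

View pics/w4.png

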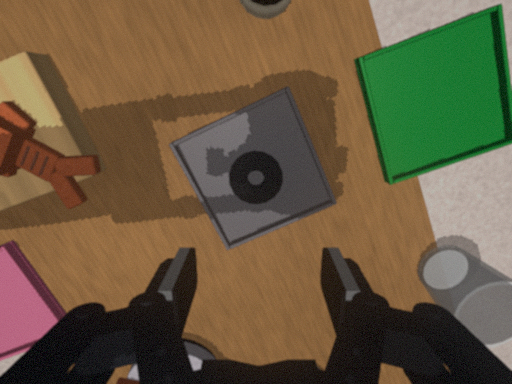

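```bash
python3 -m crank '8.5 .65 -3.6 -1 0;8.5 .65 -3.6 -1 0;8.5 .65 -3.6 -1 0;8.5 .65 -3.6 -1 0;8.5 .65 -3.6 0 0;8.5 .65 -3.5 0 0;8.5 0 0 0 -6.67;8.5 0 0 0 -6.67;8.5 0 0 0 -6.67;8.5 0 0 0 -6.67'
python3 -m crank '8.5 0 0 0 -6.67;8.5 0 0 0 -6.67;8.5 0 0 0 -6.67;8.5 0 0 0 -6.67;8.5 0 0 0 -6.67;8.5 0 0 0 0;8.5 0 0 0 0'
python3 - <<'E'
from h import *
im=r.get_image('wrist')[:,:,::-1];p=r.camera_params('wrist')
for z in (.074,.058):print(proj('wrist',[.469,-.0325,z],p))
cv2.imwrite('pics/w5.png',crop(im,140,80,250,180,3))
plan(.469,-.0325,.05,37)
E
```

```text
time: 15.28
ee_pos: [0.4664, -0.0319, 0.1993]
orientation: [[-0.07, 0.998, -0.004], [0.998, 0.07, 0.0], [0.001, -0.004, -1.0]]
force: [0.1, -1.0, -0.1]
width: 0.085
grip_force: 0.0
time: 15.87
ee_pos: [0.4671, -0.0322, 0.1996]
orientation: [[-0.6, 0.8, -0.003], [0.8, 0.6, 0.0], [0.002, -0.002, -1.0]]
force: [-0.4, 0.2, -0.6]
width: 0.085
grip_force: 0.0
[259.39875394 187.05857748]
[259.39471416 181.96309099]
shift [-0.15  0.15 14.99] norm 15.0 yaw 36.8 turn -0.2
```

View pics/w5.png

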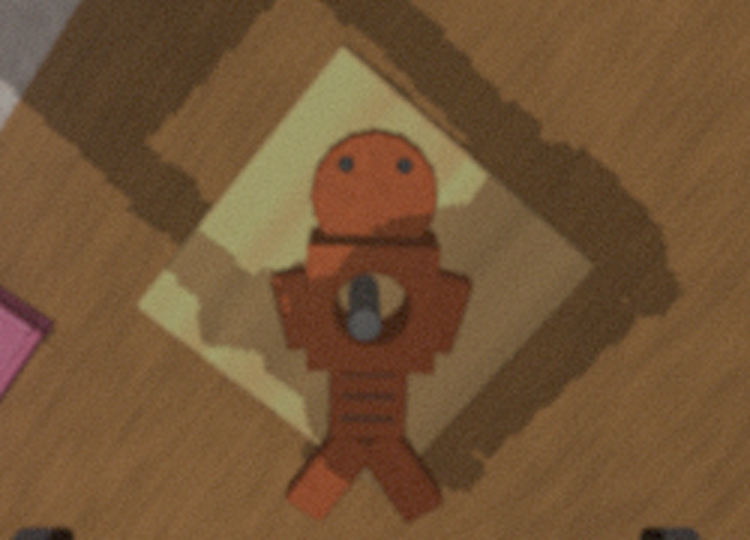

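```bash
python3 -m crank '8.5 -.15 .3 3 0;8.5 0 0 3.5 0;8.5 0 0 3.5 0;8.5 0 0 3 0;8.5 0 0 1.5 0;8.5 0 0 .7 0;8.5 0 0 .5 0;8.5 0 0 0 0;8.5 0 0 0 0'
python3 -m crank '3.4 0 0 0 0;3.4 0 0 0 0;3.4 0 0 0 0;3.4 0 0 0 0;3.4 0 0 0 0;3.4 0 0 0 0;3.4 0 0 0 0;3.4 0 0 0 0'
python3 -m crank '3.4 0 0 -1 0;3.4 0 0 -2 0;3.4 0 0 -3 0;3.4 0 0 -3 0;3.4 0 0 -2 0;3.4 0 0 0 0;3.4 0 0 0 0'
python3 - <<'E'
from h import *
s=r.get_state();print(s['width'],s['grip_force'])
plan(.469,.3186,.16)
im=r.get_image('side')[:,:,::-1];cv2.imwrite('pics/s4.png',crop(im,130,90,160,120,4))
E
```

```text
time: 16.67
ee_pos: [0.4726, -0.0319, 0.0452]
orientation: [[-0.602, 0.799, 0.002], [0.799, 0.602, -0.0], [-0.001, 0.001, -1.0]]
force: [-0.6, 0.1, 0.3]
width: 0.0847
grip_force: 0.0
time: 17.33
ee_pos: [0.4728, -0.0319, 0.0455]
orientation: [[-0.602, 0.798, 0.002], [0.798, 0.602, -0.0], [-0.002, 0.002, -1.0]]
force: [-0.8, -0.2, 5.7]
width: 0.0384
grip_force: 60.8
time: 17.92
ee_pos: [0.4725, -0.0319, 0.1558]
orientation: [[-0.602, 0.798, 0.003], [0.798, 0.602, -0.0], [-0.002, 0.002, -1.0]]
force: [-0.8, -0.7, -1.7]
width: 0.038
grip_force: 60.4
0.037963023517554664 60.44598704553209
shift [28.19 20.82 -0.44] norm 35.05 yaw 37.0 turn None
```

View pics/s4.png

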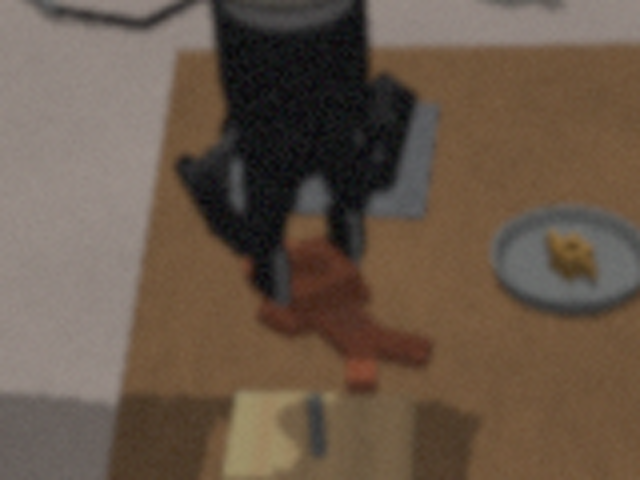

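```bash
python3 -m crank '3.4 2.82 2.08 0 0;3.4 2.82 2.08 0 0;3.4 2.82 2.08 0 0;3.4 2.82 2.08 0 0;3.4 2.82 2.08 0 0;3.4 2.82 2.08 0 0;3.4 2.82 2.08 0 0;3.4 2.82 2.08 0 0;3.4 2.82 2.08 0 0;3.4 2.82 2.08 0 0'
python3 -m crank '3.4 0 0 3 0;3.4 0 0 3 0;3.4 0 0 3 0;3.4 0 0 2.5 0;3.4 0 0 1 0;3.4 0 0 0 0;3.4 0 0 0 0'
python3 - <<'E'
from h import *
plan(.469,.3186,.0205)
E
```

```text
time: 18.8
ee_pos: [0.4658, 0.3193, 0.1513]
orientation: [[-0.602, 0.798, -0.004], [0.798, 0.602, -0.003], [0.0, -0.005, -1.0]]
force: [0.5, -0.2, -0.9]
width: 0.0385
grip_force: 60.5
time: 19.38
ee_pos: [0.4668, 0.3179, 0.028]
orientation: [[-0.602, 0.798, -0.003], [0.798, 0.602, -0.002], [0.0, -0.003, -1.0]]
force: [-0.4, 0.7, -0.8]
width: 0.0383
grip_force: 60.5
shift [-0.07  0.22  0.75] norm 0.78 yaw 37.0 turn None
```

```bash
python3 -m crank '3.4 0 0 .4 0;3.4 0 0 .3 0;3.4 0 0 0 0;3.4 0 0 0 0'
python3 -m crank '7 0 0 0 0;7 0 0 0 0;7 0 0 0 0;7 0 0 0 0;7 0 0 -1 0;7 0 0 -3 0;7 0 0 -4 0;7 0 0 -4 0;7 0 0 -3 0;7 0 0 0 0'
python3 - <<'E'
from h import *
im=r.get_image('wrist')[:,:,::-1];p=r.camera_params('wrist')
print(proj('wrist',[.469,.3186,.032],p), p['mtx'][0,0]/ (p['origin'][2]-.032));cv2.imwrite('pics/w6.png',im)
plan(.4715,-.3412,.17,-23)
E
```

```text
time: 19.72
ee_pos: [0.4686, 0.319, 0.0233]
orientation: [[-0.602, 0.798, 0.001], [0.798, 0.602, 0.001], [-0.0, 0.002, -1.0]]
force: [-0.2, 0.1, -1.5]
width: 0.0384
grip_force: 60.5
time: 20.55
ee_pos: [0.4725, 0.3216, 0.1819]
orientation: [[-0.602, 0.798, 0.013], [0.798, 0.602, 0.008], [-0.001, 0.015, -1.0]]
force: [0.7, 0.9, 0.3]
width: 0.0698
grip_force: 0.0
[253.06436647 179.33066483] 1123.269549366474
shift [-52.86 -39.82   0.47] norm 66.19 yaw 37.0 turn 60.0
```

View pics/w6.png

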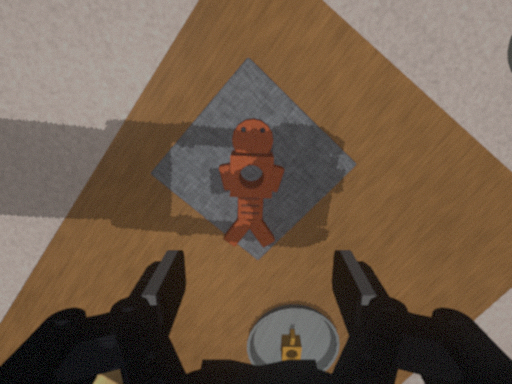

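```bash
python3 -m crank '8.5 -3.11 -2.34 0 0;8.5 -3.11 -2.34 0 0;8.5 -3.11 -2.34 0 0;8.5 -3.11 -2.34 0 0;8.5 -3.11 -2.34 0 0;8.5 -3.11 -2.34 0 0;8.5 -3.11 -2.34 0 0;8.5 -3.11 -2.34 0 0;8.5 -3.11 -2.34 0 0;8.5 -3.11 -2.34 0 0'
python3 -m crank '8.5 -3.11 -2.34 0 0;8.5 -3.11 -2.34 0 0;8.5 -3.11 -2.34 0 0;8.5 -3.11 -2.34 0 0;8.5 -3.11 -2.34 0 0;8.5 -3.11 -2.34 0 0;8.5 -3.11 -2.34 0 0;8.5 0 0 0 6.67;8.5 0 0 0 6.67;8.5 0 0 0 6.67'
python3 -m crank '8.5 0 0 -1 6.67;8.5 0 0 -1 6.67;8.5 0 0 -1 6.67;8.5 0 0 0 6.67;8.5 0 0 0 6.67;8.5 0 0 0 6.67;8.5 0 0 0 0;8.5 0 0 0 0;8.5 0 0 0 0'
python3 - <<'E'
from h import *
im=r.get_image('wrist')[:,:,::-1];p=r.camera_params('wrist')
cv2.imwrite('pics/w7.png',im);
s=r.get_state();print(s['ee_pos'])
hsv=cv2.cvtColor(np.ascontiguousarray(im),cv2.COLOR_BGR2HSV)
m=(((hsv[...,0]<11)|(hsv[...,0]>174))&(hsv[...,1]>130)&(hsv[...,2]>60)).astype(np.uint8)
n,l,st,c=cv2.connectedComponentsWithStats(m)
for i in range(1,n):
    if st[i,4]>300: print(st[i],c[i])
for z in (.092,.058,.042):print(proj('wrist',[.4715,-.3412,z],p))
i=1+np.argmax(st[1:,4]);x,y,w,h=st[i,:4]
# rotation check: rows of the mask, print coarse ascii
for yy in range(y,y+h,5): print(''.join('#' if l[yy,xx]==i else '.' for xx in range(x,x+w,3)))
plan(.4715,-.3412,.048,-23)
E
```

```text
time: 21.43
ee_pos: [0.4669, -0.0722, 0.1712]
orientation: [[-0.602, 0.798, -0.002], [0.798, 0.602, 0.0], [0.001, -0.001, -1.0]]
force: [0.7, 0.6, 0.6]
width: 0.0849
grip_force: 0.0
time: 22.27
ee_pos: [0.4673, -0.3434, 0.1705]
orientation: [[-0.285, 0.958, -0.003], [0.958, 0.285, 0.002], [0.003, -0.002, -1.0]]
force: [-0.1, -0.0, 0.5]
width: 0.085
grip_force: 0.0
time: 23.02
ee_pos: [0.4682, -0.3427, 0.2015]
orientation: [[0.388, 0.922, -0.001], [0.922, -0.388, 0.001], [0.0, -0.001, -1.0]]
force: [-0.4, -0.1, 0.5]
width: 0.0849
grip_force: 0.0
[ 0.46831569 -0.34275529  0.20167699]
[ 197   71  136  188 7811] [254.12648829 165.11266163]
[260.6041861  188.98092818]
[260.41688637 177.89693492]
[260.34222002 173.47834215]
.........#....................................
........####..................................
.......#######................................
......#########..##...........................
........############..........................
.........####..######.........................
..........############........................
...........############....................
[... 769 characters left out ...]
...####....##.##.................
...#............#############.................
.................###########..................
.................#####.#####..................
.................###########..................
................############..................
................##########....................
...............##########.....................
..............##########......................
..............#########.......................
............####..####........................
...........#######.###........................
...........######.............................
.............##...............................
shift [ 0.26  0.25 15.37] norm 15.37 yaw -22.9 turn 0.1
```

```bash
python3 -m crank '8.5 .26 .35 0 -6.93;8.5 0 0 0 -6.93;8.5 0 0 0 -6.93;8.5 0 0 0 -6.93;8.5 0 0 0 -6.93;8.5 0 0 0 -6.93;8.5 0 0 0 -6.93;8.5 0 0 0 -6.93;8.5 0 0 0 -6.93;8.5 0 0 0 -6.93'
python3 -m crank '8.5 0 0 0 -6.93;8.5 0 0 0 -6.93;8.5 0 0 0 -6.93;8.5 0 0 0 0;8.5 0 0 0 0'
python3 - <<'E'
from h import *
plan(.4715,-.3412,.046,67)
E
```

```text
time: 23.9
ee_pos: [0.4728, -0.3419, 0.2021]
orientation: [[-0.728, 0.685, -0.0], [0.685, 0.728, 0.0], [0.0, -0.0, -1.0]]
force: [0.5, 0.7, 0.8]
width: 0.0848
grip_force: 0.0
time: 24.32
ee_pos: [0.4728, -0.3419, 0.2021]
orientation: [[-0.92, 0.392, -0.0], [0.392, 0.92, 0.0], [0.0, 0.0, -1.0]]
force: [-0.0, 0.5, -0.2]
width: 0.0847
grip_force: 0.0
shift [1.400e-01 1.000e-02 1.561e+01] norm 15.61 yaw 66.9 turn -0.1
```

```bash
python3 -m crank '8.5 .1 0 3 0;8.5 0 0 3.5 0;8.5 0 0 3.5 0;8.5 0 0 3 0;8.5 0 0 1.4 0;8.5 0 0 .7 0;8.5 0 0 .5 0;8.5 0 0 0 0;8.5 0 0 0 0'
python3 -m crank '3.4 0 0 0 0;3.4 0 0 0 0;3.4 0 0 0 0;3.4 0 0 0 0;3.4 0 0 0 0;3.4 0 0 0 0;3.4 0 0 0 0;3.4 0 0 0 0'
python3 -m crank '3.4 0 0 -1 0;3.4 0 0 -2 0;3.4 0 0 -3 0;3.4 0 0 -3 0;3.4 0 0 -2.5 0;3.4 0 0 0 0;3.4 0 0 0 0'
python3 - <<'E'
from h import *
s=r.get_state();print(s['width'],s['grip_force'])
plan(.469,-.0325,.16)
E
```

```text
time: 25.07
ee_pos: [0.4728, -0.3423, 0.0475]
orientation: [[-0.921, 0.39, 0.002], [0.39, 0.921, -0.001], [-0.002, -0.001, -1.0]]
force: [-0.3, 0.1, -0.6]
width: 0.0851
grip_force: 0.0
time: 25.73
ee_pos: [0.4728, -0.3423, 0.0477]
orientation: [[-0.921, 0.389, 0.002], [0.389, 0.921, -0.001], [-0.002, -0.001, -1.0]]
force: [-1.2, 0.7, 6.6]
width: 0.0382
grip_force: 62.6
time: 26.32
ee_pos: [0.4729, -0.3423, 0.1633]
orientation: [[-0.921, 0.389, 0.003], [0.389, 0.921, -0.002], [-0.004, -0.001, -1.0]]
force: [-0.1, -0.5, -1.4]
width: 0.0381
grip_force: 62.6
0.03809259541531735 62.58316013147123
shift [12.42 28.39  0.25] norm 30.99 yaw 67.1 turn None
```

```bash
cat >> h.py <<'E'
def asc(n,X,hw=40,st=2):
    im=np.ascontiguousarray(r.get_image(n)[:,:,::-1]);p=r.camera_params(n);u,v=proj(n,X,p)
    hsv=cv2.cvtColor(im,cv2.COLOR_BGR2HSV);m=((hsv[...,0]<11)|(hsv[...,0]>174))&(hsv[...,1]>130)&(hsv[...,2]>40)
    print('centre',u,v,'px/m',p['mtx'][0][0]/(p['origin'][2]-X[2]))
    x0,y0=int(u)-hw,int(v)-hw
    for y in range(y0,min(384,y0+2*hw),st):print(y,''.join('#' if m[y,x] else ('*' if hsv[y,x,2]<40 else '.') for x in range(x0,x0+2*hw,st)))
E
python3 - <<'E'
from h import *
e=np.array(r.get_state()['ee_pos']);asc('wrist',e+[0,0,.0103],70,3)
E
```

```text
centre 256.74957782249015 274.9786440184412 px/m 2505.70045169987
204 ................################...............
207 ................################...............
210 ............###.#####################..........
213 ............####.#####.##########.#############
216 ###############################################
219 #.##.#..#################.############.########
222 ###########.#.#####.###########################
225 ##########.###.##################.##########.##
228 ###############################################
231 ##.############################################
234 ######################.########################
237 ###############################################
240 #########################################.#####
243 ########.###############################.####.#
246 ######....############......###########....##.#
249 ######....##########.........##########*....###
252 #####....*########.............########*....###
255 ###**....*.#########..........#########*......*
258 #.***....*.##########.......#######.###*.....**
261 #***.....*.#######.##.##.#########.####**.
[... 709 characters left out ...]
####.######.##..********
306 **********........#############.#......********
309 **********........#.######.#..###.......*******
312 *********.........################......*.*****
315 *********.........############..#.......*******
318 *********.........#.###.##########......*******
321 *******.*........######.#########.......*******
324 *********........##.##############.......******
327 *********........#########.#######.......*.****
330 ******.*.........#############.###.......*.****
333 ******...........#################.........****
336 ******...........#################.........****
339 *******..........####.########.#...........****
342 *******...........##.########...#..........****
```

```bash
python3 -m crank '3.4 1.38 3.15 0 0;3.4 1.38 3.15 0 0;3.4 1.38 3.15 0 0;3.4 1.38 3.15 0 0;3.4 1.38 3.15 0 0;3.4 1.38 3.15 0 0;3.4 1.38 3.15 0 0;3.4 1.38 3.15 0 0;3.4 1.38 3.15 0 0;3.4 0 0 0 0'
python3 -m crank '3.4 0 0 0 0;3.4 0 0 0 0'
python3 - <<'E'
from h import *
plan(.4702,-.0322,.16)
E
```

```text
time: 27.2
ee_pos: [0.4651, -0.0268, 0.1584]
orientation: [[-0.923, 0.386, -0.006], [0.386, 0.923, 0.004], [0.007, 0.001, -1.0]]
force: [0.1, -0.2, -2.5]
width: 0.0381
grip_force: 62.9
time: 27.37
ee_pos: [0.4666, -0.032, 0.1594]
orientation: [[-0.922, 0.388, -0.003], [0.388, 0.922, -0.0], [0.003, -0.001, -1.0]]
force: [-0.6, -0.1, -1.4]
width: 0.0382
grip_force: 62.9
shift [-0.34  0.12 -0.06] norm 0.37 yaw 67.2 turn None
```

Run:
```python
from h import *
s=r.get_state();e=np.array(s['ee_pos']);R=np.array(s['orientation'])
for x,y,z in ((-.02,0,-.0103),(-.02,0,.0057),(.011,0,-.0103),(-.011,0,-.0103),(.011,0,.0177),(.02,.0,-.0103),(0,.02,-.0103),(0,-.02,-.0103)): print(x,y,z,proj('wrist',e+R@[x,y,z]).round(1))
```

```text
-0.02 0 -0.0103 [257.7 305.9]
-0.02 0 0.0057 [257.8 286.6]
0.011 0 -0.0103 [257.7 248.2]
-0.011 0 -0.0103 [257.7 290. ]
0.011 0 0.0177 [257.8 223.5]
0.02 0.0 -0.0103 [257.7 230. ]
0 0.02 -0.0103 [300.9 269.6]
0 -0.02 -0.0103 [214.5 269.5]
```

```bash
python3 -m crank '3.4 -.4 .1 1 0;3.4 0 0 2 0;3.4 0 0 2 0;3.4 0 0 1 0;3.4 0 0 0 0;3.4 0 0 0 0'
python3 - <<'E'
from h import *
plan(.470,-.0323,.0487)
E
```

```text
time: 27.87
ee_pos: [0.4713, -0.0335, 0.1002]
orientation: [[-0.92, 0.391, -0.003], [0.391, 0.92, 0.0], [0.002, -0.001, -1.0]]
force: [0.3, -0.8, -1.9]
width: 0.0384
grip_force: 62.9
shift [0.16 0.07 5.15] norm 5.15 yaw 67.0 turn None
```

```bash
python3 -m crank '3.4 .1 .1 1 0;3.4 0 0 1.3 0;3.4 0 0 1.3 0;3.4 0 0 1 0;3.4 0 0 0.5 0;3.4 0 0 0 0;3.4 0 0 0 0'
python3 - <<'E'
from h import *
print(r.get_state()['force']);plan(.470,-.0323,.0487)
E
```

```text
time: 28.45
ee_pos: [0.4717, -0.0315, 0.0504]
orientation: [[-0.921, 0.389, 0.0], [0.389, 0.921, -0.0], [-0.0, 0.0, -1.0]]
force: [-0.1, -0.2, -1.7]
width: 0.0383
grip_force: 62.9
[-0.06315366 -0.19913532 -1.74168115]
shift [ 0.13 -0.14  0.17] norm 0.26 yaw 67.1 turn None
```

```bash
python3 -m crank '3.4 0 0 .2 0;3.4 0 0 0 0;3.4 0 0 0 0'
python3 -m crank '7.5 0 0 0 0;7.5 0 0 0 0;7.5 0 0 0 0;7.5 0 0 0 0;7.5 0 0 -1 0;7.5 0 0 -3 0;7.5 0 0 -4 0;7.5 0 0 -4 0;7.5 0 0 -2 0;7.5 0 0 0 0'
python3 - <<'E'
from h import *
s=r.get_state();e=s['ee_pos'];plan(.4686,.319,.18,37)
asc('wrist',[.4702,-.0323,.058],84,4)
E
```

```text
time: 28.7
ee_pos: [0.472, -0.0315, 0.0488]
orientation: [[-0.921, 0.389, 0.001], [0.389, 0.921, -0.0], [-0.001, 0.0, -1.0]]
force: [0.3, -0.5, -3.0]
width: 0.0385
grip_force: 62.9
time: 29.53
ee_pos: [0.4759, -0.0319, 0.1958]
orientation: [[-0.921, 0.389, 0.012], [0.389, 0.921, -0.001], [-0.012, 0.004, -1.0]]
force: [1.0, -0.1, 0.3]
width: 0.0751
grip_force: 0.0
shift [14.36 32.03  1.52] norm 35.14 yaw 67.1 turn 30.1
centre 255.4690340975573 177.48503106262515 px/m 1173.298362650223
93 ..........................................
97 ..........................................
101 ........................#.................
105 ................#######.#.#...............
109 ...............########.###...............
113 ...............############...............
117 ................###########...............
121 ................##########................
125 .................#.#######................
129 .................#########................
133 #................#########...............#
137 #.................##.####...............##
141 ###...............#######.............##.#
14
[... 660 characters left out ...]
....................#####.................
205 ....................#####.................
209 ...................#######................
213 ...................#######................
217 ...................#.#####................
221 ...................####.##................
225 ...................#.##..#................
229 .....................##...................
233 .....................##...................
237 ..........................................
241 ..........................................
245 ..........................................
249 ..........................................
253 ..........................................
257 .*........................................
```

```bash
python3 -m crank '8.5 1.6 3.56 0 0;8.5 1.6 3.56 0 0;8.5 1.6 3.56 0 0;8.5 1.6 3.56 0 0;8.5 1.6 3.56 0 0;8.5 1.6 3.56 0 0;8.5 1.6 3.56 0 0;8.5 1.6 3.56 0 0;8.5 1.6 3.56 0 0;8.5 0 0 0 6'
python3 -m crank '8.5 0 0 0 6;8.5 0 0 0 6;8.5 0 0 0 6;8.5 0 0 0 6;8.5 0 0 0 0;8.5 0 0 0 0'
python3 - <<'E'
from h import *
asc('wrist',[.4686,.319,.032],84,4)
plan(.4686,.319,.021,37)
E
```

```text
time: 30.42
ee_pos: [0.4622, 0.3255, 0.1869]
orientation: [[-0.877, 0.48, -0.002], [0.48, 0.877, 0.002], [0.003, 0.001, -1.0]]
force: [0.5, -1.0, 0.1]
width: 0.0853
grip_force: 0.0
time: 30.92
ee_pos: [0.4628, 0.3192, 0.1869]
orientation: [[-0.605, 0.796, -0.002], [0.796, 0.605, -0.001], [0.0, -0.003, -1.0]]
force: [0.4, -0.6, 0.2]
width: 0.0851
grip_force: 0.0
centre 262.7021804737362 180.351112446569 px/m 1089.8084205995692
96 ..........................................
100 ..........................................
104 ..........................................
108 ..........................................
112 ..........................................
116 ..........................................
120 ..........................................
124 ....................####..................
128 ...................######.................
132 ..................#..###.#................
136 ..................######.##...............
140 .................##########...............
144 .................##########...............
148 ..................#######.#...............
152 .........
[... 657 characters left out ...]
..........###..#..................
212 ..................######..................
216 ..................######..................
220 ..................####.#..................
224 .................########.................
228 .................########.................
232 ................#####.####................
236 ...............#####..#####...............
240 ...............####....#.##...............
244 ................##......##................
248 ..........................................
252 ..........................................
256 ..........................................
260 ..........................................
shift [-0.37  0.46 16.62] norm 16.63 yaw 37.2 turn 0.2
```

```bash
python3 -m crank '8.5 -.1 .4 3 0;8.5 0 0 3.5 0;8.5 0 0 3.5 0;8.5 0 0 3 0;8.5 0 0 2 0;8.5 0 0 1 0;8.5 0 0 .7 0;8.5 0 0 0 0;8.5 0 0 0 0'
python3 -m crank '3.4 0 0 0 0;3.4 0 0 0 0;3.4 0 0 0 0;3.4 0 0 0 0;3.4 0 0 0 0;3.4 0 0 0 0;3.4 0 0 0 0;3.4 0 0 0 0'
python3 -m crank '3.4 0 0 -1 0;3.4 0 0 -3 0;3.4 0 0 -4 0;3.4 0 0 -4 0;3.4 0 0 -3 0;3.4 0 0 0 0;3.4 0 0 0 0'
python3 - <<'E'
from h import *
s=r.get_state();e=np.array(s['ee_pos']);R=np.array(s['orientation']);print(s['width'],s['grip_force'],s['joint_pos'].round(2))
asc('wrist',e+[0,0,.01],60,3)
for x,z in ((-.02,-.0115),(.011,-.0115),(-.011,-.0115)): print(x,proj('wrist',e+R@[x,0,z]).round(1))
plan(.4698,-.3415,.175)
E
```

```text
time: 31.72
ee_pos: [0.4682, 0.3218, 0.0221]
orientation: [[-0.603, 0.797, 0.001], [0.797, 0.603, 0.001], [-0.0, 0.001, -1.0]]
force: [0.5, 0.9, 0.5]
width: 0.0847
grip_force: 0.0
time: 32.38
ee_pos: [0.4685, 0.3221, 0.0229]
orientation: [[-0.603, 0.798, 0.002], [0.798, 0.603, 0.001], [-0.0, 0.003, -1.0]]
force: [-0.2, 0.3, 5.8]
width: 0.0386
grip_force: 60.4
time: 32.97
ee_pos: [0.4689, 0.3223, 0.1746]
orientation: [[-0.603, 0.798, 0.005], [0.798, 0.603, 0.003], [-0.001, 0.006, -1.0]]
force: [-0.1, -1.0, -1.8]
width: 0.0382
grip_force: 60.5
0.03819741240107508 60.52610485136759 [ 0.56  0.1   1.9   0.    1.13 -0.09]
centre 261.0760064157665 273.0817046382401 px/m 2509.768152719828
213 ........########################........
216 .......###############.#########........
219 .......##########################.......
222 .......###.#########.#####.#####........
225 .......##.###..###################......
228 ......##########.##############.##......
231 .....############.#######..#######......
234 ...##########################.#####.....
237 ###################################.....
240 #
[... 809 characters left out ...]
..****###########################.****..
297 ******###########################.******
300 *****###############.############.******
303 *****############################.******
306 *****......###.##################.******
309 *****......########...####........******
312 *****......####.####.##.###.......******
315 ****.......################........*****
318 ****........########.#####.........*****
321 ****.......###...##..####..........*****
324 ****.......########.######..........****
327 *...........#########.####..........*.**
330 *.........###.#############.........*.**
-0.02 [260.8 311.9]
0.011 [261.  253.2]
-0.011 [260.9 295.6]
shift [-53.02 -39.77  -0.34] norm 66.28 yaw 37.1 turn None
```

```bash
python3 -m crank '3.4 -3.12 -2.34 0 0;3.4 -3.12 -2.34 0 0;3.4 -3.12 -2.34 0 0;3.4 -3.12 -2.34 0 0;3.4 -3.12 -2.34 0 0;3.4 -3.12 -2.34 0 0;3.4 -3.12 -2.34 0 0;3.4 -3.12 -2.34 0 0;3.4 -3.12 -2.34 0 0;3.4 -3.12 -2.34 0 0'
python3 -m crank '3.4 -3.12 -2.34 0 0;3.4 -3.12 -2.34 0 0;3.4 -3.12 -2.34 0 0;3.4 -3.12 -2.34 0 0;3.4 -3.12 -2.34 0 0;3.4 -3.12 -2.34 0 0;3.4 -3.12 -2.34 0 0;3.4 0 0 0 0;3.4 0 0 0 0;3.4 0 0 0 0'
python3 - <<'E'
from h import *
print(r.get_state()['width']);plan(.4702,-.3417,.13)
E
```

```text
time: 33.85
ee_pos: [0.4662, -0.07, 0.1685]
orientation: [[-0.603, 0.798, -0.005], [0.798, 0.603, 0.001], [0.004, -0.003, -1.0]]
force: [1.0, 0.2, -1.2]
width: 0.0381
grip_force: 60.6
time: 34.68
ee_pos: [0.4682, -0.3404, 0.1685]
orientation: [[-0.602, 0.798, -0.004], [0.798, 0.602, 0.004], [0.005, -0.001, -1.0]]
force: [-0.3, 0.7, -1.5]
width: 0.0382
grip_force: 60.7
0.03816005942758619
shift [-0.24  0.08  3.85] norm 3.86 yaw 37.0 turn None
```

```bash
python3 -m crank '3.4 -.2 .1 2 0;3.4 0 0 1.5 0;3.4 0 0 1 0;3.4 0 0 0 0;3.4 0 0 0 0'
python3 - <<'E'
from h import *
plan(.4702,-.3417,.0505)
E
```

```text
time: 35.1
ee_pos: [0.4712, -0.3409, 0.1251]
orientation: [[-0.604, 0.797, -0.002], [0.797, 0.604, 0.002], [0.003, -0.001, -1.0]]
force: [0.0, -0.6, -1.2]
width: 0.0381
grip_force: 60.7
shift [-0.03 -0.12  7.46] norm 7.46 yaw 37.2 turn None
```

```bash
python3 -m crank '3.4 0 -.15 1 0;3.4 0 0 1.3 0;3.4 0 0 1.3 0;3.4 0 0 1.3 0;3.4 0 0 1.2 0;3.4 0 0 .7 0;3.4 0 0 .4 0;3.4 0 0 0 0;3.4 0 0 0 0'
python3 - <<'E'
from h import *
plan(.4702,-.3417,.050)
E
```

```text
time: 35.85
ee_pos: [0.4707, -0.3436, 0.0541]
orientation: [[-0.603, 0.798, -0.0], [0.798, 0.603, 0.0], [0.0, -0.0, -1.0]]
force: [-1.0, -0.2, -1.1]
width: 0.0383
grip_force: 60.7
shift [0.19 0.07 0.41] norm 0.46 yaw 37.1 turn None
```

```bash
python3 -m crank '3.4 .1 .1 .3 0;3.4 0 0 .1 0;3.4 0 0 0 0;3.4 0 0 0 0'
python3 -m crank '7.5 0 0 0 0;7.5 0 0 0 0;7.5 0 0 0 0;7.5 0 0 0 0;7.5 0 0 -1 0;7.5 0 0 -3 0;7.5 0 0 -4 0;7.5 0 0 -4 0;7.5 0 0 -3 0;7.5 0 0 0 0'
python3 -m crank '7.5 0 4 0 0;7.5 0 4 0 0;7.5 0 4 0 0;7.5 -4 0 0 0;7.5 -4 0 0 0;7.5 0 0 -4 0;7.5 0 0 -4 0;7.5 0 0 0 0;7.5 0 0 0 0;7.5 0 0 0 0'
python3 - <<'E'
from h import *
t=r.get_image('top')[:,:,::-1];s=r.get_image('side')[:,:,::-1]
a=np.hstack([crop(t,230,110,220,165,1.8),crop(s,150,110,200,150,1.98)[:297]])
b=np.hstack([crop(s,160,160,100,75,3.96)[:297],crop(s,150,270,100,75,3.96)[:297]])
cv2.imwrite('pics/f.png',np.vstack([a[:297,:792],b[:297,:792]]))
E
```

```text
time: 36.18
ee_pos: [0.4711, -0.3422, 0.0506]
orientation: [[-0.603, 0.798, 0.0], [0.798, 0.603, -0.0], [-0.001, 0.0, -1.0]]
force: [0.3, 0.1, -3.0]
width: 0.0377
grip_force: 60.7
time: 37.02
ee_pos: [0.475, -0.3454, 0.2103]
orientation: [[-0.603, 0.798, 0.012], [0.798, 0.603, -0.01], [-0.015, 0.004, -1.0]]
force: [1.1, -0.4, 1.4]
width: 0.0749
grip_force: 0.0
time: 37.85
ee_pos: [0.615, -0.3337, 0.2813]
orientation: [[-0.603, 0.798, 0.001], [0.798, 0.603, -0.001], [-0.001, 0.001, -1.0]]
force: [-0.6, 0.1, -0.3]
width: 0.0749
grip_force: 0.0
```

View pics/f.png

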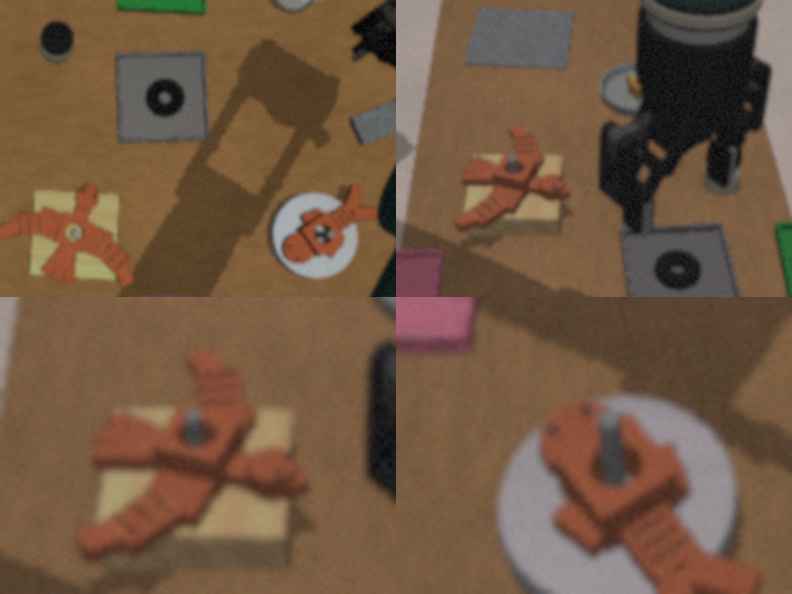

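The final picture shows the bird flat on the plywood stand's stud and the fish flat on the round stand's stud. The washer is in the grey tray, the nut in the dish, and the jar is still standing where it was.

```bash
python3 -c "
from bench import r
print(r.job_done())"
```

```text
the job is handed in; nothing more can be done
None
```

I handed in the job at about 38 s of the 118 s allowed; no verdict came back. By the last pictures, the wing nut is in the dish, the washer flat in the grey tray, the fish flat on the spray stand's stud, the bird flat on the drying stand's stud, and the paint jar still in its place.

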